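# Polish-tin dispenser: switch the gate and send one tin down the empty lane

## Robot

A 6-joint arm with a two-finger parallel gripper is mounted at the origin on the work surface. World frame = base frame: x ahead of the robot, y to its left, z up, the work surface at z = 0. Lengths are in m, angles in rad, forces in N, time in s.
With the tool pointing down it reaches from about 0.375 to 0.9 m from the base axis. Payload 3.1 kg.
Tool frame: the origin (TCP) lies between the finger pads; the fingertips stand 25 mm ahead of it and the grasp point (between the pads) lies 6 mm ahead of it; z points along the fingers, y is the direction in which the jaws open and shut (so a half turn about z gives the same grasp; the last joint's range is limited). The gripper opens to 85 mm and grips with 20 to 120 N. Pads are 22 mm wide; open, the fingers measure 114 mm over their backs; the gripper's body (76 mm by 85 mm) begins 54 mm behind the grasp point. The pads swing forward as they close: fully open they stand 13 mm farther back than shut.
Start: joints at [-1.431, 0.527, 1.433, -0, 1.181, -0.178], TCP at [0.195, -0.594, 0.256] pointing down, gripper open.
Joint ranges: [-3.08, 3.08], [-0.75, 2.2], [0.22, 2.44], [-1.43, 4.57], [0, 2.65], [-2.85, 2.85]. Speed limits (rad/s): [2.79, 2.79, 3.14, 3.14, 3.14, 3.14].

## Interface

Orientations are given as [roll, pitch, yaw] about the fixed x, y, z axes, in that order (R = Rz(yaw) Ry(pitch) Rx(roll)).
In Python, from rig import telemetry, viewer, workorder gives the robot as it stands.
- The arm moves only by the tool apply_moves, never from a script. Its argument "targets" is a list that holds one entry, the list of rows, each a list of 7 numbers: the shift along the tool's x, y, z in cm, then the turn, a rotation vector about the tool's x, y, z in degrees, then the opening, from -1 (shut) to 1 (fully open), so that 0 is half open. A call has 1 to 20 rows; each row shifts and turns the commanded pose from where the row before left it, along the tool's axes as they then stand; what a row does not reach is not made up. A row lasts 1/10 s, in which the tool goes at most 50 mm and 8.59 degrees, less where a joint would pass 70% of its speed; a pose out of reach is approached as far as the arm can. A call with a gripper value outside its range is refused whole. The fingers move at their own pace and stop on an object; "squeeze" is the grip in N (left out, the last holds). Time passes only in rows, so rows that do not move let the fingers close. It gives the time, the measured TCP pose, the force and the opening at its end, in the units of the state.
- telemetry.get_obs(): the state, without advancing time (a new reading comes with each control period).
- viewer.read_camera(name): name is "side" or "top" or "wrist"; returns (picture, depth): 480x640x3 uint8, red, green, blue; 480x640 float32, m along the optical axis (not along the pixel's ray), 0 where there is no reading.
- viewer.calibration(name): a dict with "fx", "fy", "cx", "cy" (pixels), "k1" (the pictures are not rectified: a ray, as slopes to the right and down, at radius r is drawn at 1 + k1 r^2 times it, then the intrinsics apply), "cam_to_world" (4x4, takes a point from camera to world coordinates). Camera axes: x right, y down, z forward; pixel columns grow to the right and rows downward; lengths in m; the calibration is good to about 2 mm. A picture is of the moment at which its call begins: read the wrist's pose just before it. calibration takes no time and is no camera call; for the wrist camera it gives the pose at the moment of the call.
- workorder.sign_off(): hands the job in, once; it reports no verdict.
The state is a dict: "time": time; "joint_positions": joint angles; "dq": joint speeds; "joint_torque": joint torques, N m; "ee_pos": TCP position; "tool_rot": TCP orientation; "force": force on the tool from outside, world axes, zero at the start; "torque": the same for the moment, N m; "gripper_width": opening from 0.0 (shut) to 1.0 (fully open).
Only numpy, scipy, OpenCV 4.12 (cv2) and the standard library are available. Lean on these libraries where they do the work, as an engineer would, in place of code of your own. Each camera call takes 0.05 s, during which the arm holds its last target. There are 200 camera calls.

## Task

The right-hand lane of the polish-tin dispenser is full and the left-hand lane (on your left) is empty. Rock the seesaw gate over until it rests on its other stop, so that it leads into the empty lane, and then push the black release knob all the way in once and let it spring back, so that one single tin drops out of the column and rolls to the end of the empty lane. Work with the fingertips and pick nothing up: touch no tin, and leave the things standing around undisturbed.

Things in the scene. Friction and masses are not known exactly. Their poses are not given: they have to be found in the camera images.
- rack: Fixed frame of the dispenser on a plywood board 130 x 750 x 12 mm. Origin on the table under the gate's pivot; x away from the robot, y to its left along the two lanes, z up. In the middle, above the gate, stands the tin column: two rails, x +-15, y +-34, z 132 to 310 mm; behind it two posts, 16 mm square, 306 mm high, at x 45, y +-75 mm.
- gate (a joint): Seesaw gate: steel trough 290 mm long (y), 31 mm wide, under the column, on a pivot along the rack's x at y 0, z 62 mm. In rad: 0 level, positive = left (+y) end down, negative = right end down; stops at -0.19 and 0.19. Starts right end down, -0.19 to -0.12. The pivot is stiff (0.12 N m, 1 to 2 N at a thumb plate): the gate stays where it is left.
- tab_left (a point): Middle of the top of the flat steel thumb plate on the left end of the gate: 44 (x) x 40 (y) x 4 mm, sticking out of the trough towards the robot, from 16 to 60 mm in front of the pivot plane, middle 130 mm from the pivot along the gate. 96 mm above the table when this end is fully up, 47 mm when fully down (free space below).
- tab_right (a point): The same point on the thumb plate of the right end of the gate, 130 mm from the pivot on the other side.
- release (a joint): Release slide in m: 0 = out (rest), 0.020 = fully in. It slides along the rack's +x (away from the robot) against a spring, 3 N at first, 6 N fully in, and springs back when let go. Fully in it drops only the lowest tin (near the end of its travel, from about 16 mm) and holds those above; as it comes out again they move down one place.
- knob (a point): Centre of the front face of the release knob: a black disc, 34 mm diameter, 10 mm thick, facing the robot (rack -x), on a 10 mm rod; at rest 116 mm in front of the column's middle, 146 mm above the table.
- lane_left_in (a point): Middle of the floor at the inner end of the empty left lane, rack y 151 mm, z 36 mm. Each lane is 34 mm wide over its walls (tops at z 57 mm) and slopes down outwards along x = 0.
- lane_left_end (a point): Middle of the floor at the outer end of the empty left lane, at its end wall, rack y 341 mm, z 16 mm. A tin at rest there has its centre 30 mm before the wall, 49 mm above the table.
- tin_1: Lowest tin in the column, the one to be sent. All tins are 60 mm diameter, 22 mm thick, 40 to 85 g, standing on edge; origin at the centre, x along the tin's axis. It starts 139 mm above the table.
- tin_2: Second tin in the column, centre 199 mm above the table; moves down to about 139 mm after the release.
- tin_3: Top tin in the column, centre 259 mm above the table; moves down to about 199 mm after the release.
- lane_tin_1: Tin at the end of the full right-hand lane, origin at its centre.
- lane_tin_2: Middle tin of the full lane.
- lane_tin_3: Last tin of the full lane, nearest the gate.
- hammer: Bystander: cobbler's hammer lying in front of the right lane.
- brush: Bystander: shoe brush lying in front of the left lane's end.
- flat_tin: Bystander: larger polish tin lying flat, 75 mm diameter, 25 mm high, in front of the gate's right end.
- heel: Bystander: black rubber heel, about 80 x 62 x 18 mm, lying in front of the left lane.
- glue_can: Bystander: glue can, 86 mm diameter, 105 mm high, behind the dispenser.
- dye_bottle: Bystander: small dye bottle, 44 mm diameter, 85 mm high, behind the dispenser.
- nail_jar: Bystander: nail jar, 66 mm diameter, 85 mm high, behind the dispenser.
Mind the look-alikes: they are no part of the job. Leave any white look-alike of the tin_2 alone.

How it is judged:
On the way, in this order (a step that is already met when the one before it is completed fails the run):
1. the gate is rocked over onto its left stop while all tins still wait in the column (value of joint gate above 0.165 rad and z of tin_1 in the frame of rack above 0.125 m), for 0.2 s.
2. the release knob is pushed in (value of joint release above 0.014 m).
3. the lowest tin rolls into the left lane (y of tin_1 in the frame of rack above 0.17 m and z of tin_1 in the frame of rack below 0.08 m), for 0.1 s.
At the end, for the whole second after the job is handed in: Gate on its left stop (within 0.025 rad), release sprung back (under 3 mm), the lowest tin still at the end of the left lane (within 10 mm), the two others one place lower in the column (within 10 mm), the full lane's tins where they were (20 mm) (value of joint gate above 0.165 rad and value of joint release below 0.003 m and y of tin_1 in the frame of rack between 0.301 and 0.321 m and z of tin_1 in the frame of rack below 0.06 m and linear speed of tin_1 below 0.03 m/s and z of tin_2 in the frame of rack between 0.13 and 0.15 m and z of tin_3 in the frame of rack between 0.19 and 0.21 m and distance of each of lane_tin_1, lane_tin_2, lane_tin_3 from where it was at the start of the episode below 0.02 m); the robot touches nothing.
It fails at once if a tin is touched by the fingers or the arm (contact force between any of the fingers, the arm and tin_1 above 0.3 N or contact force between any of the fingers, the arm and tin_2 above 0.3 N or contact force between any of the fingers, the arm and tin_3 above 0.3 N or contact force between any of the fingers, the arm and lane_tin_1 above 0.3 N or contact force between any of the fingers, the arm and lane_tin_2 above 0.3 N or contact force between any of the fingers, the arm and lane_tin_3 above 0.3 N).
It fails at once if a tin is lifted out of the column or a lane (z of tin_1 in the frame of rack above 0.16 m or z of tin_2 in the frame of rack above 0.22 m or z of tin_3 in the frame of rack above 0.28 m or z of any of lane_tin_1, lane_tin_2, lane_tin_3 in the frame of rack above 0.085 m).
It fails at once if a tin comes down towards the full lane (y of any of tin_1, tin_2, tin_3 in the frame of rack below -0.035 m).
It fails at once if more than one tin is let out of the column (z of tin_2 in the frame of rack below 0.115 m).
It fails at once if a bystander or a tin of the full lane is moved, lifted or knocked over (distance of any of lane_tin_1, lane_tin_2, lane_tin_3 from where it was at the start of the episode above 0.025 m or distance of any of hammer, brush, flat_tin, heel, glue_can, dye_bottle, nail_jar from where it was at the start of the episode above 0.03 m).
It also fails if it takes over 42 s, if anything falls off the work surface, if the arm or the gripper's body presses on something with over 40 N, if the wrist force passes 120 N, or if a joint passes its speed limit or range.

## Working session

There is one attempt and no reset: what is moved stays moved. The work goes in short steps, Python scripts to look and compute and a tool call to move; the robot and the scene stay as the last step left them, time stands still between calls to the robot, and variables do not carry over. Pictures are saved under pics/ and viewed, about 8 in all and at most 12, crops included, and the job is handed in when it is done.

Besides the shell and the picture viewer there is one more tool, called after "Request:" by a JSON object that holds its "fn" and its "kwargs", one argument or row to a line. apply_moves: Moves the arm, as the interface text tells. Its arguments: {"type":"object","properties":{"targets":{"type":"array"},"squeeze":{"type":"number"}},"required":["targets"]}

```bash
ls; mkdir -p pics; cat > h.py <<'E'
import numpy as np, cv2
from rig import telemetry, viewer, workorder
def grab(n):
    c=viewer.calibration(n); p,d=viewer.read_camera(n); return p,d,c
def und(c,uv):
    uv=np.atleast_2d(np.asarray(uv,float)); d=np.c_[(uv[:,0]-c['cx'])/c['fx'],(uv[:,1]-c['cy'])/c['fy']]
    s=d.copy()
    for _ in range(20): s=d/(1+c['k1']*(s**2).sum(1,keepdims=True))
    return s
def rays(c,uv):
    T=np.array(c['cam_to_world']); s=und(c,uv); return T[:3,3],np.c_[s,np.ones(len(s))]@T[:3,:3].T
def plane(c,uv,z):
    o,r=rays(c,uv); return o+r*((z-o[2])/r[:,2])[:,None]
def pt(c,d,uv):
    o,r=rays(c,uv); z=np.array([d[int(v),int(u)] for u,v in np.atleast_2d(uv)]); return o+r*z[:,None]
def cloud(c,d):
    v,u=np.mgrid[:480,:640]; o,r=rays(c,np.c_[u.ravel(),v.ravel()]); P=o+r*d.reshape(-1,1); P[d.ravel()==0]=np.nan; return P.reshape(480,640,3)
def save(n,p): cv2.imwrite('pics/'+n,p[:,:,::-1])
E
python3 - <<'E'
from h import *
for n in ('side','top'):
    p,d,c=grab(n); save(n+'0.png',p); np.savez(n+'0.npz',p=p,d=d); print(n,np.round(c['cam_to_world'],3).tolist(),c['fx'],c['k1'],(d>0).mean())
o=telemetry.get_obs(); print(o)
E
```

```text
pics
side [[-0.948, -0.172, 0.268, 0.266], [-0.318, 0.543, -0.777, 0.928], [-0.012, -0.822, -0.57, 0.799], [0.0, 0.0, 0.0, 1.0]] 535.2153675960748 -0.039098356238325895 0.996064453125
top [[0.002, -0.987, 0.162, 0.318], [-1.0, -0.003, -0.009, 0.073], [0.009, -0.162, -0.987, 1.54], [0.0, 0.0, 0.0, 1.0]] 591.724296103994 -0.06878794457096465 0.9960221354166666
{'time': 0.1, 'joint_positions': array([-1.43150778e+00,  5.28446603e-01,  1.43377772e+00, -1.08584745e-05,
        1.18136757e+00, -1.78495724e-01]), 'dq': array([ 4.94941733e-04, -2.21636366e-04, -3.24044720e-03, -8.08197001e-05,
       -1.23451139e-04,  6.16915425e-04]), 'joint_torque': array([-2.46665440e-04, -4.43305743e+01, -1.78586107e+01, -1.79204094e-04,
        3.90337809e-03, -3.83554863e-06]), 'ee_pos': array([ 0.19523381, -0.59310388,  0.25538518]), 'tool_rot': array([-3.13962339e+00, -3.45086948e-04,  3.17788059e-01]), 'force': array([-0.34925401, -0.42223979, -1.9515937 ]), 'torque': array([-0.01521408,  0.00647761,  0.01424028]), 'gripper_width': 1.0063976148007352}
```

View pics/top0.png

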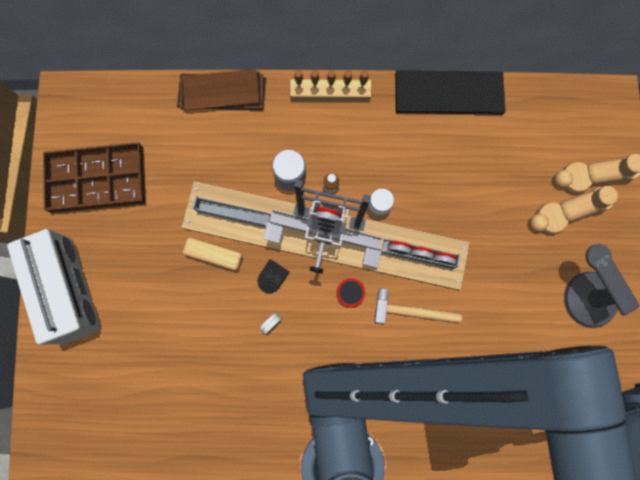

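View pics/side0.png

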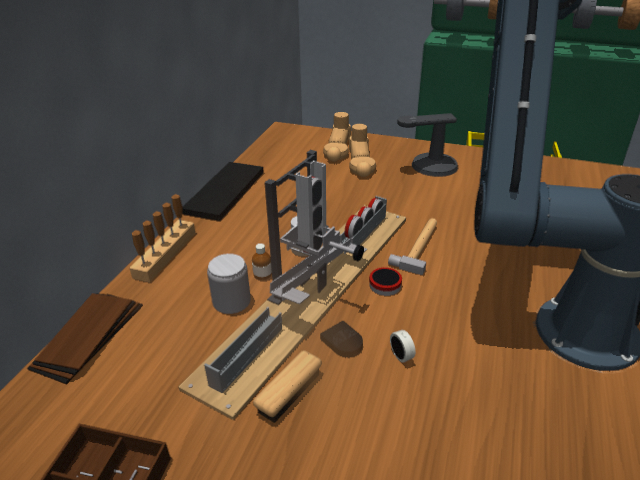

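Top: left thumb plate is near (273,235), right plate (373,258), knob (317,269), white look-alike (270,323). Side: left plate is near (291,295), knob (358,252).

```bash
python3 - <<'E'
from h import *
D={n:np.load(n+'0.npz') for n in('top','side')}; C={n:viewer.calibration(n) for n in D}
P=cloud(C['top'],D['top']['d']); S=cloud(C['side'],D['side']['d'])
bc=plane(C['top'],[(196,184),(468,243),(461,287),(183,228)],.012); print('board',bc.round(4).tolist())
ctr=bc.mean(0); e=(bc[0]-bc[1])+(bc[3]-bc[2]); 
# lane walls: light-grey trough; direction from board rect mask in depth
m=(abs(P[...,2]-.012)<.006)&(np.hypot(P[...,0]-ctr[0],P[...,1]-ctr[1])<.42)
hsv=cv2.cvtColor(D['top']['p'],cv2.COLOR_RGB2HSV); print('board hsv',hsv[192,200],hsv[280,455],'table',hsv[300,300])
m&=(hsv[...,2]>170)&(hsv[...,1]<140)
n,l,st,_=cv2.connectedComponentsWithStats(cv2.morphologyEx(m.astype(np.uint8),cv2.MORPH_CLOSE,np.ones((3,3))))
print([s.tolist() for s in st[1:] if s[4]>60])
pp=P[m][:,:2].astype(np.float32); r=cv2.minAreaRect(pp*1000); print('rect',r)
yaw=np.arctan2(e[1],e[0])-np.pi/2; print('yaw',np.degrees(yaw),'ctr',ctr)
ex=np.array([np.cos(yaw),np.sin(yaw)]);ey=np.array([-ex[1],ex[0]])
for nm,n,uv in [('tabL','top',(273,235)),('tabR','top',(373,258)),('tabL','side',(291,295)),('knob','top',(317,270)),('knob','side',(358,252))]:
    Q=(P if n=='top' else S)[uv[1]-2:uv[1]+3,uv[0]-2:uv[0]+3].reshape(-1,3); q=np.nanmedian(Q,0)
    print(nm,n,q.round(4),'rack',((q[:2]-ctr[:2])@ex).round(4),((q[:2]-ctr[:2])@ey).round(4))
# rack frame extraction
for n,X in(('top',P),('side',S)):
    a=(X[...,:2]-ctr[:2])@ex; b=(X[...,:2]-ctr[:2])@ey; z=X[...,2]
    g=(a>-.14)&(a<-.09)&(abs(b)<.03)&(z>.11)&(z<.18); v,u=np.nonzero(g); print(n,'knob px',g.sum(),u.mean(),v.mean(),X[g].mean(0).round(4),X[g].min(0).round(4),X[g].max(0).round(4),'a',a[g].min(),a[g].max(),'b',b[g].min(),b[g].max())
    for sg in(1,-1):
        g=(a>-.075)&(a<-.02)&(abs(b-sg*.13)<.035)&(z>.035)&(z<.12)
        if g.sum():
            v,u=np.nonzero(g); print(n,'tab',sg,g.sum(),'px',u.mean().round(1),v.mean().round(1),X[g].mean(0).round(4),'a',a[g].min().round(4),a[g].max().round(4),'b',b[g].min().round(4),b[g].max().round(4),'z',z[g].min().round(3),z[g].max().round(3))
crop=D['top']['p'][170:300,175:480]; save('crop0.png',cv2.resize(crop,(793,338),interpolation=cv2.INTER_CUBIC))
E
```

```text
board [[0.722, 0.3875, 0.012], [0.5651, -0.3329, 0.012], [0.4491, -0.3101, 0.012], [0.6027, 0.4174, 0.012]]
board hsv [ 18 104 210] [ 17  87 200] table [ 14 159 180]
[[182, 181, 113, 65, 2920], [342, 213, 9, 16, 77], [360, 219, 110, 71, 3087], [281, 236, 34, 21, 423], [322, 247, 43, 21, 495]]
rect ((540.3953857421875, 49.809600830078125), (789.0187377929688, 417.4765930175781), 61.39597702026367)
yaw -12.101900648351801 ctr [0.58472746 0.04047595 0.012     ]
tabL top [0.5706 0.1742 0.0945] rack -0.0419 0.1278
tabR top [ 0.5201 -0.0779  0.0467] rack -0.0383 -0.1293
tabL side [0.5888 0.1796 0.0963] rack -0.0252 0.1369
knob top [0.4756 0.0654 0.161 ] rack -0.1119 0.0015
knob side [0.4798 0.0772 0.1558] rack -0.1103 0.0139
top knob px 96 315.8020833333333 268.0 [0.4812 0.0682 0.1553] [0.4717 0.0535 0.1277] [0.4964 0.0843 0.1681] a -0.11473745206373788 -0.09057695372624747 b -0.010830334814701295 0.021606941516117428
top tab 1 238 px 272.1 233.3 [0.5745 0.1766 0.0948] a -0.0573 -0.02 b 0.1116 0.1505 z 0.085 0.106
top tab -1 235 px 371.2 257.8 [ 0.5203 -0.0731  0.0487] a -0.0593 -0.0202 b -0.1447 -0.1051 z 0.04 0.058
side knob px 154 357.3831168831169 252.8116883116883 [0.482  0.0733 0.1501] [0.474  0.0536 0.1296] [0.4997 0.0873 0.1653] a -0.11253270866088377 -0.09002347695601993 b -0.010203723739017106 0.024439149014789094
side tab 1 211 px 297.2 296.5 [0.5754 0.179  0.0955] a -0.0552 -0.0204 b 0.1107 0.1526 z 0.09 0.102
side tab -1 30 px 357.0 247.6 [ 0.5227 -0.0825  0.0469] a -0.0555 -0.0205 b -0.1443 -0.1204 z 0.04 0.051
```

View pics/crop0.png

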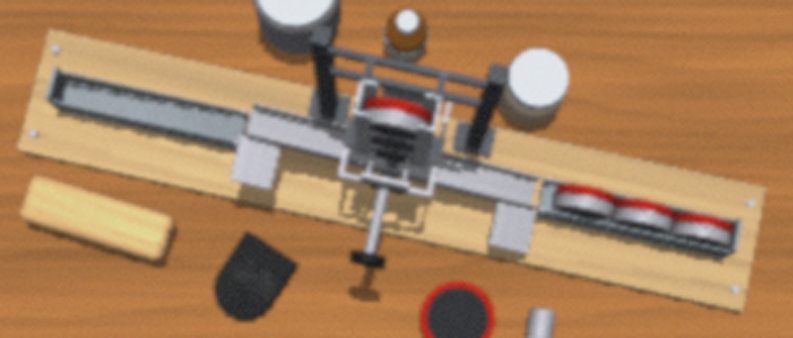

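The crop confirms the layout: rack yaw is about -12.1°, the plates and knob are clear, and there is a free corridor in front. I'll align the tool's x with the rack's x, shut the fingers and travel along the front.

Request:
{"fn": "apply_moves", "kwargs": {
  "targets": [
    [[0, 0, 0, 0, 0, 7.6, -1], [0, 0, 0, 0, 0, 7.6, -1], [0, 0, 0, 0, 0, 7.6, -1], [0, 0, 0, 0, 0, 7.5, -1], [2, 0, 0, 0, 0, 0, -1], [4, -4, 0, 0, 0, 0, -1], [4, -4, 0, 0, 0, 0, -1], [0, -4, 0, 0, 0, 0, -1], [0, -4, 0, 0, 0, 0, -1], [0, -4, 0, 0, 0, 0, -1], [0, -4, 0, 0, 0, 0, -1]]
  ]
}}

```text
time: 1.2
ee_pos: [0.3325, -0.3852, 0.2559]
tool_rot: [-3.141, 0.001, -0.211]
force: [1.1, 0.1, -0.5]
gripper_width: -0.001
```

Request:
{"fn": "apply_moves", "kwargs": {
  "targets": [
    [[0, -4, 0, 0, 0, 0, -1], [0, -4, 0, 0, 0, 0, -1], [0, -4, 0, 0, 0, 0, -1], [0, -4, 0, 0, 0, 0, -1], [0, -4, 0, 0, 0, 0, -1], [0, -4, 0, 0, 0, 0, -1], [0, -4, 0, 0, 0, 0, -1], [0, -4, 0, 0, 0, 0, -1], [0, -4, 0, 0, 0, 0, -1], [0, -4, 0, 0, 0, 0, -1], [0, -4, 0, 0, 0, 0, -1], [0, -4, 0, 0, 0, 0, -1], [0, -4, 0, 0, 0, 0, -1], [0, -4, 0, 0, 0, 0, -1], [0, -2, 0, 0, 0, 0, -1], [0, 0, 0, 0, 0, 0, -1]]
  ]
}}

```text
time: 2.8
ee_pos: [0.4541, 0.1823, 0.2561]
tool_rot: [-3.141, -0.0, -0.207]
force: [0.6, -0.2, -0.6]
gripper_width: -0.002
```

```bash
cat >> h.py <<'E'
yaw=np.radians(-12.1); ex=np.array([np.cos(yaw),np.sin(yaw)]); ey=np.array([-ex[1],ex[0]]); O=np.array([.5856,.0444])
def rack(X): return np.concatenate([((X[...,:2]-O)@ex)[...,None],((X[...,:2]-O)@ey)[...,None],X[...,2:]],-1)
E
python3 - <<'E'
from h import *
o=telemetry.get_obs(); print(rack(o['ee_pos']))
p,d,c=grab('wrist'); save('w1.png',p); print(np.round(c['cam_to_world'],3).tolist())
R=rack(cloud(c,d)); a,b,z=R[...,0],R[...,1],R[...,2]
for nm,g in (('tab',(a>-.075)&(a<-.022)&(abs(b-.13)<.04)&(z>.08)&(z<.12)),('knob',(a>-.13)&(a<-.09)&(abs(b)<.035)&(z>.11)&(z<.18))):
    v,u=np.nonzero(g)
    if g.sum(): print(nm,g.sum(),u.mean(),v.mean(),R[g].mean(0).round(4),np.percentile(R[g],[2,98],axis=0).round(4).tolist())
E
```

```text
[-0.15752857  0.1072668   0.25606814]
[[-0.206, -0.933, -0.295, 0.529], [-0.979, 0.196, 0.062, 0.166], [0.0, 0.302, -0.953, 0.374], [0.0, 0.0, 0.0, 1.0]]
tab 3364 285.12871581450656 48.48305588585018 [-0.0384  0.1262  0.0958] [[-0.0549, 0.1071, 0.0918], [-0.0227, 0.1447, 0.0997]]
knob 1685 496.24451038575666 159.94955489614244 [-0.1041  0.0042  0.1561] [[-0.112, -0.0116, 0.143], [-0.0909, 0.0168, 0.164]]
```

View pics/w1.png

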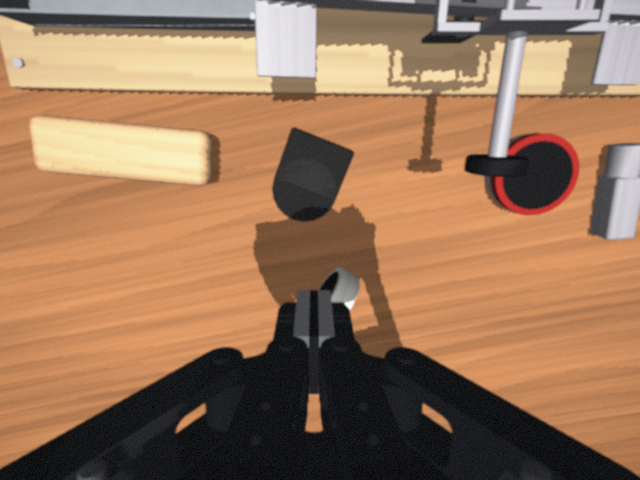

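The wrist view shows the left plate at the top (285,40) and the knob at (496,165), both agreeing with the fixed cameras. Next I'll move over the left plate and down to just above it.

Request:
{"fn": "apply_moves", "kwargs": {
  "targets": [
    [[4, -1, 0, 0, 0, 0, -1], [4, -1, 0, 0, 0, 0, -1], [3.3, 0, 0, 0, 0, 0, -1], [0, 0, 4, 0, 0, 0, -1], [0, 0, 4, 0, 0, 0, -1], [0, 0, 4, 0, 0, 0, -1], [0, 0, 0, 0, 0, 0, -1], [0, 0, 0, 0, 0, 0, -1]]
  ]
}}

```text
time: 3.65
ee_pos: [0.5682, 0.1747, 0.1362]
tool_rot: [3.141, 0.002, -0.212]
force: [0.5, -0.4, 0.9]
gripper_width: -0.003
```

Request:
{"fn": "apply_moves", "kwargs": {
  "targets": [
    [[0, -0.4, 0.8, 0, 0, 0, -1], [0, 0, 0.8, 0, 0, 0, -1], [0, 0, 0.8, 0, 0, 0, -1], [0, 0, 0.8, 0, 0, 0, -1], [0, 0, 0.8, 0, 0, 0, -1], [0, 0, 0.8, 0, 0, 0, -1], [0, 0, 0.8, 0, 0, 0, -1], [0, 0, 0, 0, 0, 0, -1]]
  ]
}}

```text
time: 4.45
ee_pos: [0.5683, 0.1796, 0.0787]
tool_rot: [3.14, 0.003, -0.211]
force: [1.1, -0.3, 0.3]
gripper_width: 0.004
```

Request:
{"fn": "apply_moves", "kwargs": {
  "targets": [
    [[0, 0, 0.3, 0, 0, 0, -1], [0, 0, 0, 0, 0, 0, -1]]
  ]
}}

```text
time: 4.65
ee_pos: [0.569, 0.1797, 0.0769]
tool_rot: [3.141, 0.001, -0.211]
force: [-0.2, -0.4, 0.1]
gripper_width: -0.002
```

Request:
{"fn": "apply_moves", "kwargs": {
  "targets": [
    [[0, 0, 0.3, 0, 0, 0, -1], [0, 0, 0, 0, 0, 0, -1]]
  ]
}}

```text
time: 4.85
ee_pos: [0.5694, 0.1798, 0.0742]
tool_rot: [-3.142, -0.0, -0.211]
force: [0.3, 0.1, -0.5]
gripper_width: -0.001
```

Request:
{"fn": "apply_moves", "kwargs": {
  "targets": [
    [[0, 0, 0.2, 0, 0, 0, -1], [0, 0, 0, 0, 0, 0, -1]]
  ]
}}

```text
time: 5.05
ee_pos: [0.5695, 0.1798, 0.0735]
tool_rot: [-3.142, -0.001, -0.211]
force: [-2.4, -0.7, 6.7]
gripper_width: -0.005
```

```bash
python3 - <<'E'
from h import *
print(telemetry.get_obs()['ee_pos'])
p,d,c=grab('side'); save('s2.png',cv2.resize(p[170:420,180:480],(780,650))[:600])
R=rack(cloud(c,d)); a,b,z=R[...,0],R[...,1],R[...,2]
for lo,hi in((-.15,-.105),(-.105,-.06),(.06,.105),(.11,.15)):
    for n,aa in(('tab',(-.058,-.03)),('trough',(-.012,.012))):
        g=(a>aa[0])&(a<aa[1])&(b>lo)&(b<hi)&(z>.03)&(z<.12)
        if g.sum()>5:print(n,lo,hi,g.sum(),np.percentile(z[g],[10,50,90]).round(4),np.polyfit(b[g],z[g],1).round(3))
E
```

```text
[0.56954324 0.1798193  0.07346019]
tab -0.15 -0.105 141 [0.0927 0.0963 0.0993] [-0.183  0.073]
trough -0.15 -0.105 69 [0.0895 0.0948 0.1087] [0.579 0.168]
trough -0.105 -0.06 50 [0.0796 0.0928 0.1016] [-0.305  0.065]
tab 0.06 0.105 50 [0.101  0.1115 0.1185] [-0.607  0.169]
tab 0.11 0.15 380 [0.0449 0.0728 0.1104] [-0.072  0.085]
trough 0.11 0.15 105 [0.039  0.0456 0.0578] [0.092 0.035]
```

View pics/s2.png

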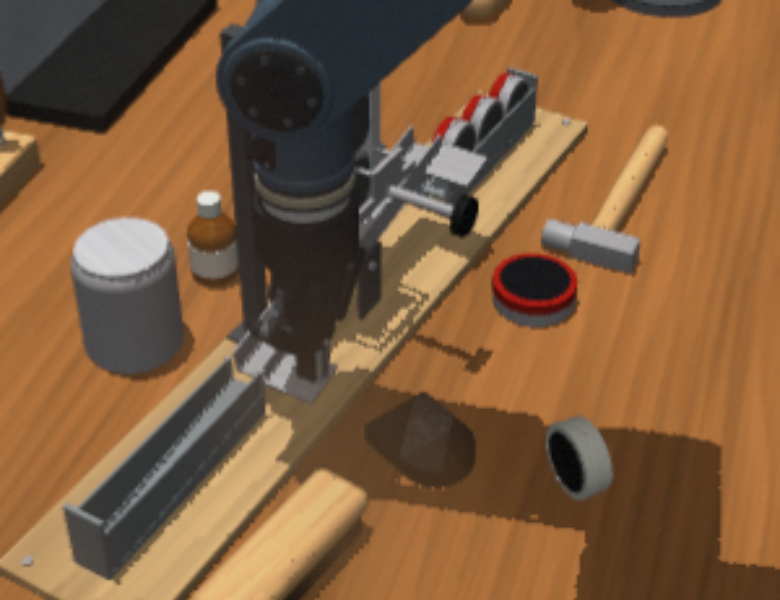

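The gate is on its left stop: the right plate is now at z 0.096 with slope 0.183, and the stop force has risen. The picture shows it leading into the empty lane. Next I'll go up, back and across to the knob.

Request:
{"fn": "apply_moves", "kwargs": {
  "targets": [
    [[0, 0, -2, 0, 0, 0, -1], [0, 0, -3.5, 0, 0, 0, -1], [0, 0, -4, 0, 0, 0, -1], [0, 0, -4, 0, 0, 0, -1], [-4, 0, 0, 0, 0, 0, -1], [-4, 0, 0, 0, 0, 0, -1], [-3, 0, 0, 0, 0, 0, -1], [0, 4, 0, 0, 0, 0, -1], [0, 4, 0, 0, 0, 0, -1], [0, 4, 0, 0, 0, 0, -1], [0, 0.5, 0, 0, 0, 0, -1], [0, 0, 3, 0, 0, 0, -1], [0, 0, 2.5, 0, 0, 0, -1], [0, 0, 0, 0, 0, 0, -1], [0, 0, 0, 0, 0, 0, -1]]
  ]
}}

```text
time: 6.6
ee_pos: [0.4357, 0.0811, 0.1523]
tool_rot: [-3.142, 0.001, -0.211]
force: [-0.2, -0.7, -0.2]
gripper_width: 0.005
```

```bash
python3 - <<'E'
from h import *
o=telemetry.get_obs(); print(rack(o['ee_pos']),o['force'])
p,d,c=grab('wrist'); save('w3.png',p)
R=rack(cloud(c,d)); a,b,z=R[...,0],R[...,1],R[...,2]
g=(a>-.13)&(a<-.09)&(abs(b)<.035)&(z>.11)&(z<.18); v,u=np.nonzero(g)
if g.sum(): print('knob',g.sum(),u.mean(),v.mean(),R[g].mean(0).round(4),np.percentile(R[g],[2,98],axis=0).round(4).tolist())
for s in(-1,1):
    g=(a>-.055)&(a<-.03)&(abs(b-s*.13)<.017)&(z>.03)&(z<.12)
    if g.sum():print('tab',s,R[g].mean(0).round(4))
E
```

```text
[-0.15423554  0.00443367  0.15234881] [-0.19033594 -0.70626068 -0.16737191]
knob 5365 325.0350419384902 205.36887232059647 [-0.1036  0.0006  0.1562] [[-0.1116, -0.0145, 0.1404], [-0.0911, 0.0155, 0.1639]]
tab -1 [-0.0451 -0.1198  0.096 ]
tab 1 [-0.0423  0.1298  0.0478]
```

View pics/w3.png

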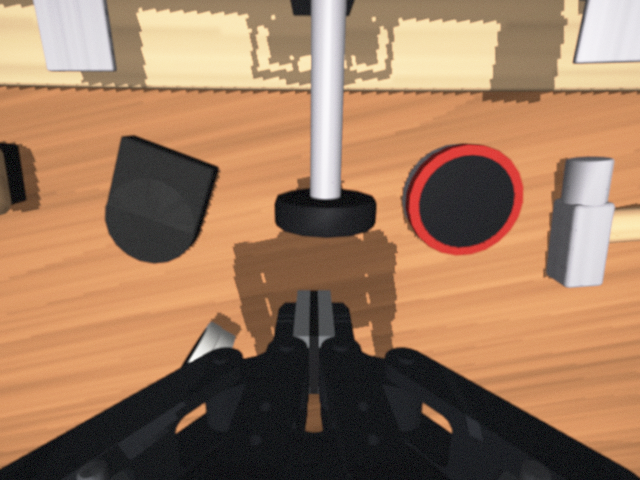

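The wrist view has the fingers at (314,300) squarely in front of the knob at (325,210), about 30 mm short. Both plates confirm the gate stayed over (z 0.096 and 0.048). I'll approach and push in small steps, watching the force.

Request:
{"fn": "apply_moves", "kwargs": {
  "targets": [
    [[1, 0.4, 0, 0, 0, 0, -1], [1, 0, 0, 0, 0, 0, -1], [0.8, 0, 0, 0, 0, 0, -1], [0.5, 0, 0, 0, 0, 0, -1], [0, 0, 0, 0, 0, 0, -1]]
  ]
}}

```text
time: 7.15
ee_pos: [0.4667, 0.0698, 0.1523]
tool_rot: [3.141, 0.002, -0.211]
force: [-2.8, 1.3, 2.0]
gripper_width: -0.0
```

Request:
{"fn": "apply_moves", "kwargs": {
  "targets": [
    [[0.4, 0, 0, 0, 0, 0, -1], [0.4, 0, 0, 0, 0, 0, -1], [0.4, 0, 0, 0, 0, 0, -1], [0, 0, 0, 0, 0, 0, -1]]
  ]
}}

```text
time: 7.55
ee_pos: [0.478, 0.0673, 0.1521]
tool_rot: [3.141, 0.002, -0.211]
force: [-4.8, 0.6, 2.8]
gripper_width: -0.0
```

Request:
{"fn": "apply_moves", "kwargs": {
  "targets": [
    [[0.3, 0, 0, 0, 0, 0, -1], [0.3, 0, 0, 0, 0, 0, -1], [0, 0, 0, 0, 0, 0, -1]]
  ]
}}

```text
time: 7.85
ee_pos: [0.4835, 0.0661, 0.1521]
tool_rot: [3.141, 0.003, -0.211]
force: [-5.3, -0.8, 4.1]
gripper_width: 0.0
```

Request:
{"fn": "apply_moves", "kwargs": {
  "targets": [
    [[0.3, 0, 0, 0, 0, 0, -1], [0, 0, 0, 0, 0, 0, -1]]
  ]
}}

```text
time: 8.05
ee_pos: [0.485, 0.0658, 0.152]
tool_rot: [3.141, 0.006, -0.211]
force: [-7.5, 0.2, 4.5]
gripper_width: 0.003
```

Request:
{"fn": "apply_moves", "kwargs": {
  "targets": [
    [[0.2, 0, 0, 0, 0, 0, -1], [0, 0, 0, 0, 0, 0, -1]]
  ]
}}

```text
time: 8.25
ee_pos: [0.485, 0.0658, 0.1519]
tool_rot: [3.141, 0.01, -0.211]
force: [-10.9, 1.3, 8.0]
gripper_width: 0.001
```

```bash
python3 - <<'E'
from h import *
o=telemetry.get_obs(); print(rack(o['ee_pos']),o['force'])
p,d,c=grab('side'); save('s4.png',cv2.resize(p[140:420,170:480],(664,600)))
E
```

```text
[-0.10280895 -0.00020502  0.15191909] [-10.86824733   1.28377866   7.97300994]
```

View pics/s4.png

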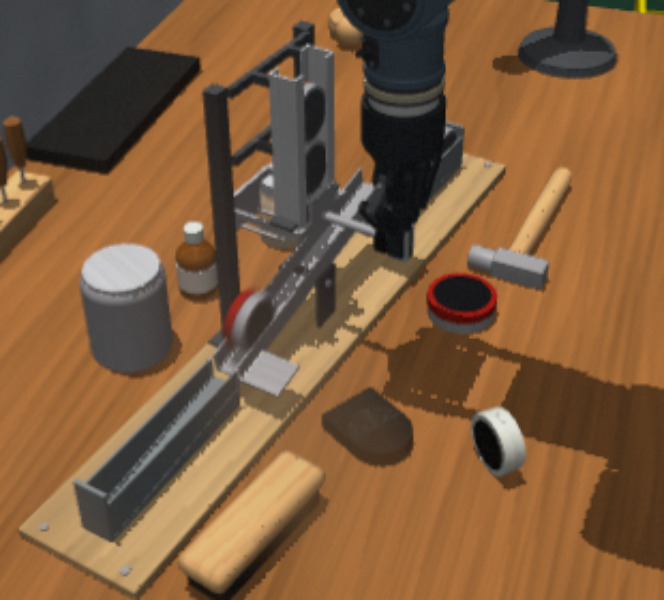

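The knob is on its stop (no more travel, 11 N), and the picture catches the single tin rolling off the left end of the gate near (248,318). I'll draw back so the knob springs out, then wait.

Request:
{"fn": "apply_moves", "kwargs": {
  "targets": [
    [[-1, 0, 0, 0, 0, 0, -1], [-2, 0, 0, 0, 0, 0, -1], [-3, 0, 0, 0, 0, 0, -1], [-3, 0, 0, 0, 0, 0, -1], [0, 0, -3, 0, 0, 0, -1], [0, 0, -3, 0, 0, 0, -1], [0, 0, 0, 0, 0, 0, -1], [0, 0, 0, 0, 0, 0, -1], [0, 0, 0, 0, 0, 0, -1], [0, 0, 0, 0, 0, 0, -1], [0, 0, 0, 0, 0, 0, -1], [0, 0, 0, 0, 0, 0, -1], [0, 0, 0, 0, 0, 0, -1], [0, 0, 0, 0, 0, 0, -1], [0, 0, 0, 0, 0, 0, -1], [0, 0, 0, 0, 0, 0, -1]]
  ]
}}

```text
time: 9.9
ee_pos: [0.4016, 0.0839, 0.2123]
tool_rot: [-3.142, -0.0, -0.211]
force: [0.5, 0.6, -0.3]
gripper_width: 0.003
```

```bash
python3 - <<'E'
from h import *
o=telemetry.get_obs(); print(o['time'],rack(o['ee_pos']),o['force'])
p,d,c=grab('side'); save('s5.png',cv2.resize(p[140:420,170:480],(664,600)))
def rep(n,p,d,c):
    R=rack(cloud(c,d)); a,b,z=R[...,0],R[...,1],R[...,2]
    for nm,g in (('knob',(a>-.13)&(a<-.09)&(abs(b)<.03)&(z>.12)&(z<.17)),('tin',(abs(a)<.02)&(b>.15)&(b<.36)&(z>.062)&(z<.09)),('tabR',(a>-.055)&(a<-.03)&(abs(b+.13)<.017)&(z>.03)&(z<.12)),('tabL',(a>-.055)&(a<-.03)&(abs(b-.13)<.017)&(z>.03)&(z<.12)),('coltop',(abs(a)<.011)&(abs(b)<.03)&(z>.19)&(z<.3))):
        if g.sum()>5: print(n,nm,g.sum(),R[g].mean(0).round(4),np.percentile(R[g],[3,97],axis=0).round(3).tolist())
rep('side',p,d,c)
p,d,c=grab('top'); save('t5.png',p); rep('top',p,d,c)
D=np.load('top0.npz'); rep('top0',D['p'],D['d'],c)
df=np.abs(p.astype(int)-D['p']).max(2); print('lane tins diff',np.median(df[235:270,385:462]),'hammer',np.median(df[285:325,375:465]))
E
```

```text
9.9 [-1.88227199e-01  1.90571388e-05  2.12330802e-01] [ 0.4573334   0.63334295 -0.29393762]
side knob 153 [-0.1074  0.0066  0.1501] [[-0.112, -0.011, 0.134], [-0.092, 0.018, 0.163]]
side tin 410 [0.0061 0.3203 0.0726] [[-0.005, 0.292, 0.063], [0.018, 0.345, 0.081]]
side tabR 96 [-0.0425 -0.1293  0.097 ] [[-0.054, -0.144, 0.093], [-0.031, -0.114, 0.101]]
side tabL 167 [-0.0426  0.1301  0.0471] [[-0.054, 0.114, 0.043], [-0.031, 0.146, 0.052]]
side coltop 476 [-0.0065 -0.0052  0.2352] [[-0.011, -0.03, 0.192], [0.008, 0.029, 0.296]]
top knob 88 [-0.1063  0.0022  0.1565] [[-0.114, -0.013, 0.146], [-0.092, 0.016, 0.167]]
top tin 230 [0.0054 0.3098 0.0723] [[-0.006, 0.282, 0.063], [0.017, 0.343, 0.082]]
top tabR 130 [-0.0425 -0.129   0.0972] [[-0.054, -0.144, 0.091], [-0.031, -0.114, 0.104]]
top tabL 126 [-0.0423  0.1298  0.0467] [[-0.054, 0.114, 0.04], [-0.031, 0.146, 0.054]]
top coltop 224 [-0.0013  0.0014  0.2219] [[-0.01, -0.018, 0.196], [0.01, 0.022, 0.233]]
top0 knob 97 [-0.1069  0.0014  0.1553] [[-0.114, -0.013, 0.14], [-0.092, 0.016, 0.166]]
top0 tin 36 [0.0037 0.3285 0.067 ] [[-0.014, 0.215, 0.062], [0.019, 0.344, 0.073]]
top0 tabR 130 [-0.0427 -0.1302  0.048 ] [[-0.054, -0.146, 0.041], [-0.031, -0.114, 0.056]]
top0 tabL 139 [-0.0424  0.13    0.0952] [[-0.054, 0.114, 0.089], [-0.031, 0.146, 0.102]]
top0 coltop 348 [-0.0028  0.0006  0.268 ] [[-0.011, -0.025, 0.2], [0.01, 0.025, 0.291]]
lane tins diff 3.0 hammer 3.0
```

View pics/s5.png

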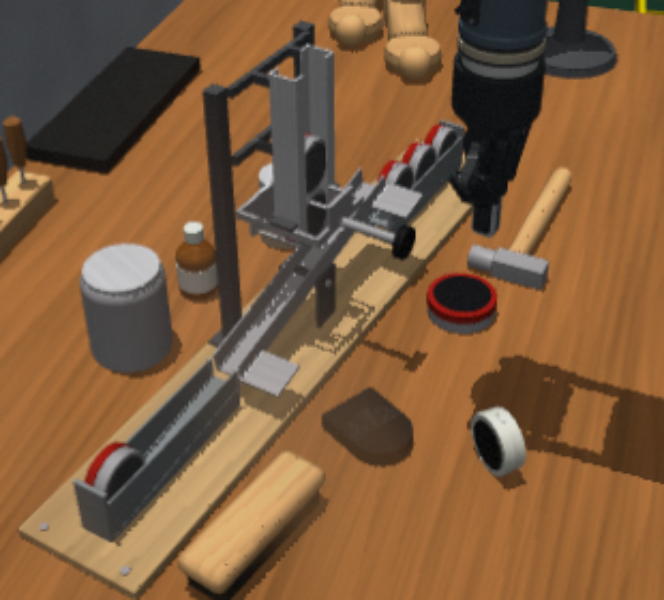

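The tin sits at the end of the left lane (115,468), the column has moved down one place, the knob is out, and nothing else has moved. After a short settle I'll do a last check and hand in.

Request:
{"fn": "apply_moves", "kwargs": {
  "targets": [
    [[0, 0, 0, 0, 0, 0, -1], [0, 0, 0, 0, 0, 0, -1], [0, 0, 0, 0, 0, 0, -1], [0, 0, 0, 0, 0, 0, -1], [0, 0, 0, 0, 0, 0, -1], [0, 0, 0, 0, 0, 0, -1], [0, 0, 0, 0, 0, 0, -1], [0, 0, 0, 0, 0, 0, -1], [0, 0, 0, 0, 0, 0, -1], [0, 0, 0, 0, 0, 0, -1]]
  ]
}}

```text
time: 11.0
ee_pos: [0.4016, 0.0839, 0.2123]
tool_rot: [-3.142, -0.0, -0.211]
force: [-0.1, -1.0, -1.3]
gripper_width: -0.006
```

```bash
python3 - <<'E'
from h import *
p,d,c=grab('top'); R=rack(cloud(c,d)); a,b,z=R[...,0],R[...,1],R[...,2]
g=(abs(a)<.02)&(b>.15)&(b<.36)&(z>.062)&(z<.09); print(R[g].mean(0).round(4)); g=(abs(a)<.011)&(abs(b)<.03)&(z>.19)&(z<.3); print(np.percentile(z[g],97))
print('change',np.abs(p.astype(int)-cv2.imread('pics/t5.png')[:,:,::-1]).max(2)[180:260,180:470].max(), telemetry.get_obs()['force'])
workorder.sign_off()
E
```

```text
[0.0052 0.3068 0.0726]
0.23250531373619676
change 15 [ 0.66731287 -0.40562689  0.82011098]
the job is handed in; nothing more can be done
```

I rocked the gate onto its left stop with the shut fingertips, pushed the release knob to its stop once and let it spring back, and handed the job in at about 11 s.

My last checks, from the top and side cameras:
- **Gate:** it rests on its left stop. The plates stand at z 47 mm (left) and 97 mm (right).
- **Knob:** it is back out at its starting position, to within about 1 mm.
- **Sent tin:** one tin lies still at the end of the left lane. The visible part of the tin centred at y about 0.307 to 0.310 m from the top camera. The side camera read 0.320 m, but it sees the tin at an angle.
- **Column:** the top of the column is at about 0.23 m, which matches the two remaining tins sitting one place lower.
- **Full lane and hammer:** the pictures before and after show no change.
- **Other bystanders:** I checked these by eye only, and they looked undisturbed.
- **Robot:** it stands clear of everything, with the force reading at noise level.

No check failed. I did not measure the height of each column tin separately.

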